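# Put the titration sensor back in its storage stand

### The job

Seat the white storage cup fully home in the well of the low stand, turned so that both of its lugs have dropped into the two key slots. Then take the thick sensor (not the thin probe) from its slanted rest and stand it upright in the seated cup, lowering it gently to the bottom rather than letting it fall. Leave the thin probe and the glassware where they are.

Things in the scene. Friction and masses are not known exactly. Their poses are not given: they have to be found in the camera images.
- stand_well (a point): Fixed low stand, 110 x 110 mm, 32 mm high, grey top on a white base, yaw varies. In its middle a round well 37 mm across, with two opposite key slots 14.4 mm wide, running out along the stand's +x and -x to 30 mm from the centre; all 18 mm deep. This point: centre of the well's floor, 14 mm above the bench; x along the slots, z up.
- cup_center (a point): Loose white cup, 80 mm tall, 34 mm outside, 24 mm bore, 6 mm floor, 0.14 kg, upright on the bench. Two opposite lugs along its +x and -x, 10 mm wide, reach 27 mm from the axis, 8 to 18 mm above its bottom (half turn fits too); bottom edge bevelled. Misaligned, lugs rest on the stand, bottom 8 mm in the well; aligned, it drops 10 mm more. This point: on the axis, half-way up; z to the mouth.
- sensor_center (a point): Thick sensor: loose rod 155 mm long, 0.07 kg: steel shaft 14 mm across, 105 mm long, then a black round head 22 mm across, 50 mm long, the place to grip. Starts in a rest leaning 40 degrees from vertical, foot down towards the robot, head up and away. This point: on the axis, half-way (77.5 mm from the foot); z from foot to head; head's centre 52.5 mm along +z.
- probe_center (a point): The thin probe, to be left alone: steel shaft 8 mm in diameter, black head 16 mm in diameter and 28 mm long, 133 mm long in all, in the other slanted rest, leaning the same way. This point is half-way along (66.5 mm from the foot); z from foot to head.
- rest_a: Slanted rest of the thick sensor, fixed: base plate 130 x 56 x 8 mm with an aluminium channel 28 mm wide, leaning 40 degrees from vertical towards the rest's +x. It holds the lowest 90 mm of the shaft, a toe plate under the foot; its upper side is open and the head is free. About 90 mm high. Origin: centre of the underside; yaw varies.
- rest_b: The slanted rest of the thin probe, identical to the other.
- vial: A small clear glass vial with a black cap, 32 mm in diameter, 70 mm high, standing on the bench; leave alone. Origin at its underside.
- beaker: A glass beaker, 60 mm in diameter, 70 mm high; leave alone. Origin at its underside.
- jar: An amber jar with a white cap, 56 mm in diameter, 85 mm high; leave alone. Origin at its underside.
Things that resemble listed ones, but are neither listed nor needed, are in the scene too. What is shaped like the part that bears sensor_center but red is not meant.

How it is judged:
By the outcome, as a careful person would: the job done as asked, in the order asked, and still so for the second after the job is handed in, with the robot touching nothing.
It also fails if it takes over 64 s, if anything falls off the work surface, if the arm or the gripper's body presses on something with over 40 N, if the wrist force passes 120 N, or if a joint passes its speed limit or range.

### The arm

A 7-joint arm with a two-finger parallel gripper is mounted at the origin on the work surface. World frame = base frame: x ahead of the robot, y to its left, z up, the work surface at z = 0. Lengths are in m, angles in rad, forces in N, time in s.
With the tool pointing down it reaches from about 0.425 to 0.95 m from the base axis. Payload 4.7 kg.
Tool frame: the origin (TCP) lies at the very end of the fingers, on their centre line; the grasp point (between the pads) lies 19 mm behind it (ctrl.grip_point_offset is the distance from the TCP to the grasp point, in m); z points along the fingers, y is the line along which they close (so a half turn about z gives the same grasp; the last joint's range is limited). The gripper opens to 85 mm and grips with 20 to 120 N. Pads are 22 mm wide; open, the fingers measure 114 mm over their backs; the gripper's body (76 mm by 85 mm) begins 54 mm behind the grasp point. The pads swing forward as they close: fully open they stand 13 mm farther back than shut.
Start: joints at [-1.232, 0.469, -0.049, 1.532, 0.024, 1.141, -0.082], TCP at [0.243, 0.63, 0.201] pointing down, gripper open.
Joint ranges: [-2.59, 2.59], [-0.33, 1.99], [-1.39, 1.29], [0.1, 2.45], [-1.04, 4.18], [0.21, 1.99], [-2.66, 2.66]. Speed limits (rad/s): [2.57, 2.57, 3.14, 3.14, 3.14, 3.14, 3.14].

### API

Orientations are given as a 3x3 rotation matrix whose columns are the frame's x, y, z axes.
In Python, from plant import ctrl, grab_frame, get_calibration gives the robot as it stands. The module is installed in compiled form; this text tells all that it offers. Calls block until the motion is done:
- ctrl.move_to(position, orientation): joint-space move of the TCP to a pose.
- ctrl.move_l(position, frame=None, max_speed=0.15): straight line of the TCP; frame=None keeps the orientation; max_speed is the mean speed in m/s.
- ctrl.move_j(angles): joint-space move.
- ctrl.gripper_to(opening, newtons=None): finger opening in m; newtons is the grip in N (None keeps the last); returns when the fingers have stopped.
- ctrl.dwell(seconds).
- ctrl.inverse_kinematics(position, orientation): joint angles nearest the present ones, or None.
- ctrl.get_obs(): the state.
- grab_frame(name): name is "side" or "top" or "wrist"; returns the picture (400x640x3 uint8, red, green, blue); there is no depth.
- get_calibration(name): a dict with "vertical_fov" (degrees; the focal length in pixels is half the picture's height over the tangent of half this angle, whatever the lens; pixels are square), "cx", "cy" (the principal point, pixels), "world_from_camera" (4x4, takes a point from camera to world coordinates). Camera axes: x right, y down, z forward; pixel columns grow to the right and rows downward; lengths in m; the calibration is good to about 2 mm. A picture is of the moment at which its call begins: read the wrist's pose just before it. get_calibration takes no time and is no camera call; for the wrist camera it gives the pose at the moment of the call.
A pose or a line that the arm cannot do raises ctrl.Unreachable and nothing moves.
- ctrl.close_job(): hands the job in; it is judged then, once.
The state is a dict: "time_s": time; "qpos": joint angles; "joint_vel": joint speeds; "effort": joint torques, N m; "tool_pos": TCP position; "tcp_rot": TCP orientation; "contact_force": force on the tool from outside, world axes, zero at the start; "torque": the same for the moment, N m; "finger_gap": finger opening in m; "grip_force": force on a finger pad.
Only numpy, scipy, OpenCV 4.12 (cv2) and the standard library are available. Lean on these libraries where they do the work, as an engineer would, in place of code of your own. Each camera call takes 0.05 s, during which the arm holds its last target. There are 200 camera calls.

## Working session

There is one attempt and no reset: what is moved stays moved. The work goes in short steps, each a Python script; the robot and the scene stay as the last script left them, time stands still between calls to the robot, and variables do not carry over. Pictures are saved under pics/ and viewed, at most 10 in all, crops included, and the job is handed in when it is done.

```bash
mkdir -p pics; cat > h.py <<'E'
import numpy as np, cv2
from plant import ctrl, grab_frame, get_calibration
def ray(cal,u,v,H=400):
    f=H/2/np.tan(np.radians(cal["vertical_fov"])/2); T=np.array(cal["world_from_camera"])
    d=T[:3,:3]@np.array([(u-cal["cx"])/f,(v-cal["cy"])/f,1]); return T[:3,3],d/np.linalg.norm(d)
def at_z(cal,u,v,z):
    o,d=ray(cal,u,v); return o+d*(z-o[2])/d[2]
def proj(cal,P):
    f=200/np.tan(np.radians(cal["vertical_fov"])/2); T=np.array(cal["world_from_camera"])
    c=T[:3,:3].T@(np.array(P)-T[:3,3]); return np.array([cal["cx"]+f*c[0]/c[2],cal["cy"]+f*c[1]/c[2]])
def snap(n,fn,crop=None,k=1):
    im=grab_frame(n)[:,:,::-1]; cv2.imwrite("pics/raw_"+fn,im)
    if crop: im=im[crop[1]:crop[3],crop[0]:crop[2]]
    cv2.imwrite("pics/"+fn,cv2.resize(im,None,fx=k,fy=k,interpolation=cv2.INTER_CUBIC))
E
python3 - <<'E'
from h import *
for n in("top","side"):
    snap(n,n+"1.png",None,1.25); c=get_calibration(n); print(n,c)
print(ctrl.get_obs(), ctrl.grip_point_offset); print(get_calibration("wrist"))
E
```

```text
top {'vertical_fov': 51.831122263855, 'cx': 316.6016388703756, 'cy': 190.92883698383298, 'world_from_camera': array([[ 0.00989668, -0.99151878,  0.12958613,  0.37791389],
       [-0.99961832, -0.01315267, -0.02429435,  0.01378085],
       [ 0.0257927 , -0.12929624, -0.99127051,  1.11366086],
       [ 0.        ,  0.        ,  0.        ,  1.        ]])}
side {'vertical_fov': 54.64423235520799, 'cx': 318.00882410447, 'cy': 205.5478787003354, 'world_from_camera': array([[ 0.92175106, -0.27755399,  0.2708113 ,  0.27241696],
       [-0.38766427, -0.67675716,  0.62587232, -0.58536188],
       [ 0.00956013, -0.68188234, -0.7313994 ,  0.74186843],
       [ 0.        ,  0.        ,  0.        ,  1.        ]])}
{'time_s': 0.1, 'qpos': array([-1.2318847 ,  0.46938115, -0.04861262,  1.53357084,  0.02408254,
        1.14098204, -0.08231233]), 'joint_vel': array([ 0.00124485, -0.0027387 ,  0.00058514, -0.00199797,  0.00079462,
        0.0014712 ,  0.00103508]), 'effort': array([ 9.51754409e-04, -5.11512029e+01, -4.68388887e-02, -2.38390142e+01,
        1.07935086e-02,  4.38764124e-03,  2.39324601e-05]), 'tool_pos': array([0.24247999, 0.6293298 , 0.19985426]), 'tcp_rot': array([[-9.33125492e-01,  3.59550356e-01, -5.97604333e-04],
       [ 3.59550851e-01,  9.33124031e-01, -1.65195261e-03],
       [-3.63211840e-05, -1.75634824e-03, -9.99998457e-01]]), 'contact_force': array([-0.25201495,  0.38869569, -0.82958819]), 'torque': array([0.02696435, 0.02237791, 0.00368927]), 'grip_force': 0.0, 'finger_gap': 0.08544099168540485} 0.0187
{'vertical_fov': 71.05878657195903, 'cx': 319.436730530849, 'cy': 200.3672735227574, 'world_from_camera': array([[ 0.35726189,  0.88893363,  0.28663732,  0.16966421],
       [ 0.9340032 , -0.33956131, -0.11106817,  0.65778803],
       [-0.00140129,  0.3074006 , -0.95157917,  0.37282183],
       [ 0.        ,  0.        ,  0.        ,  1.        ]])}
```

View pics/top1.png

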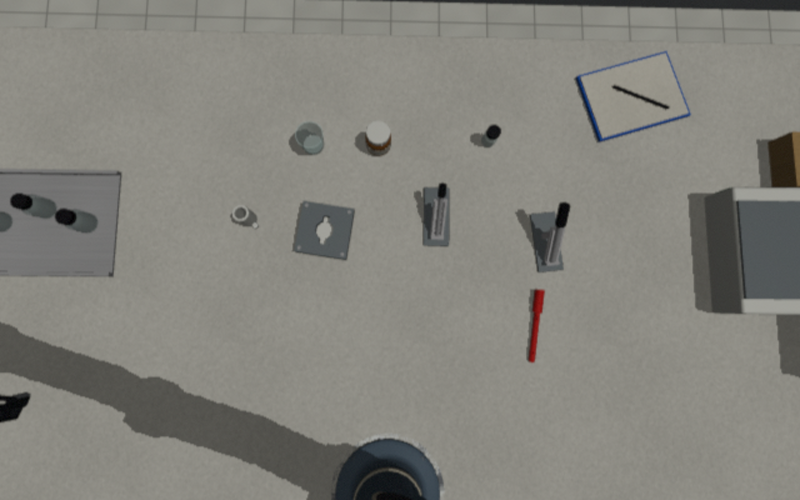

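View pics/side1.png

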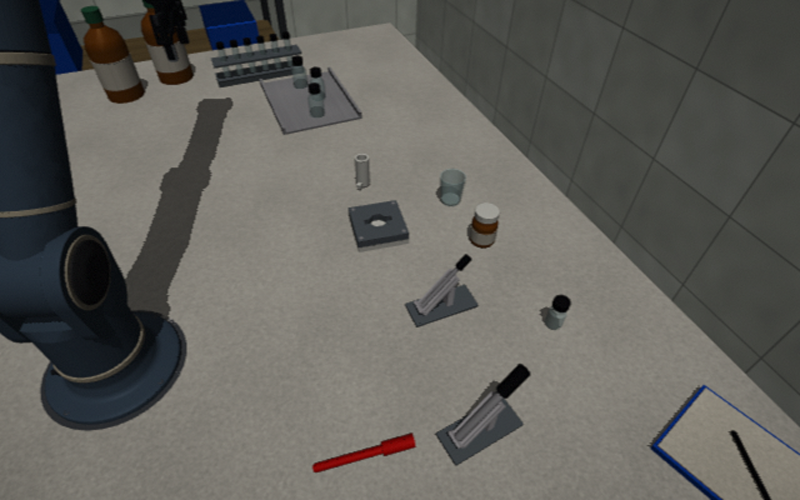

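Top view: cup at about (241,213)/1.25, stand at (324,231)/1.25, thick sensor in the right-hand rest with its head top at (564,206)/1.25. The thin probe is in the middle rest. A red decoy lies on the bench. Next I get rough positions and take closer wrist views.

```bash
python3 - <<'E'
from h import *
c=get_calibration("top"); k=1/1.25
cup=at_z(c,241*k,213*k,.08); st=at_z(c,324*k,231*k,.032)
ft=at_z(c,551*k,262*k,.03); hd=at_z(c,563*k,209*k,.13)
print(cup,st,ft,hd)
for p in("vial",492,132,.07),("jar",378,127,.085),("beaker",310,128,.07),("probehead",442,189,.11): print(p[0],at_z(c,p[1]*k,p[2]*k,p[3]))
cs=get_calibration("side")
for n,P in(("cup",cup),("st",st),("hd",hd)): print(n,proj(cs,P)*1.25)
def down(yaw): 
    x=np.array([np.cos(yaw),np.sin(yaw),0]);z=np.array([0,0,-1.]);return np.stack([x,np.cross(z,x),z],1)
m=(cup+st)/2
for yaw in(np.pi,np.pi/2,-np.pi/2,0):
    print(yaw,ctrl.inverse_kinematics([m[0],m[1],.22],down(yaw)))
E
```

```text
[0.56126297 0.30227546 0.08      ] [0.53365809 0.13939186 0.032     ] [ 0.47385833 -0.34386583  0.03      ] [ 0.56948108 -0.33764049  0.13      ]
vial [ 0.74440828 -0.21304742  0.07      ]
jar [0.74541168 0.02770534 0.085     ]
beaker [0.74587143 0.17030625 0.07      ]
probehead [ 0.61039188 -0.10224197  0.11      ]
cup [361.06679796 157.55736937]
st [375.74045608 220.32737703]
hd [519.32700864 375.34072739]
3.141592653589793 [-0.52566118  0.31253716  0.09030135  1.72379291 -0.03101313  1.10664769
  1.14497099]
1.5707963267948966 [-0.75202387  0.32248186  0.38220587  1.73705358 -0.13252226  1.10743158
 -0.32827241]
-1.5707963267948966 [-0.29147564  0.32453952 -0.20918825  1.70964802  0.07381165  1.11508664
  2.61902448]
0 [-0.9441848   0.35325814  0.64143567  1.74746716 -0.232321    1.11766918
 -1.8006018 ]
```

```bash
cat >> h.py <<'E'
def down(yaw): 
    x=np.array([np.cos(yaw),np.sin(yaw),0]);z=np.array([0,0,-1.]);return np.stack([x,np.cross(z,x),z],1)
def wsnap(fn,crop=None,k=1):
    import pickle; c=get_calibration("wrist"); snap("wrist",fn,crop,k); pickle.dump(c,open("pics/"+fn+".cal","wb"))
def wcal(fn):
    import pickle; return pickle.load(open("pics/"+fn+".cal","rb"))
E
python3 - <<'E'
from h import *
ctrl.move_to([.548,.22,.20],down(np.pi)); ctrl.dwell(.2)
wsnap("w1.png",None,1.25); print(ctrl.get_obs()["time_s"])
c=wcal("w1.png"); print([proj(c,p)*1.25 for p in ((.561,.302,.08),(.534,.139,.032))], c["world_from_camera"])
E
```

```text
2.2
[array([491.46749533, 247.40046309]), array([315.76249143, 205.96778774])] [[-4.01204448e-03  9.51599648e-01  3.07314193e-01  4.69538566e-01]
 [ 9.99991847e-01  3.67746188e-03  1.66780563e-03  2.20682274e-01]
 [ 4.56947025e-04  3.07318379e-01 -9.51606644e-01  3.72906415e-01]
 [ 0.00000000e+00  0.00000000e+00  0.00000000e+00  1.00000000e+00]]
```

View pics/w1.png

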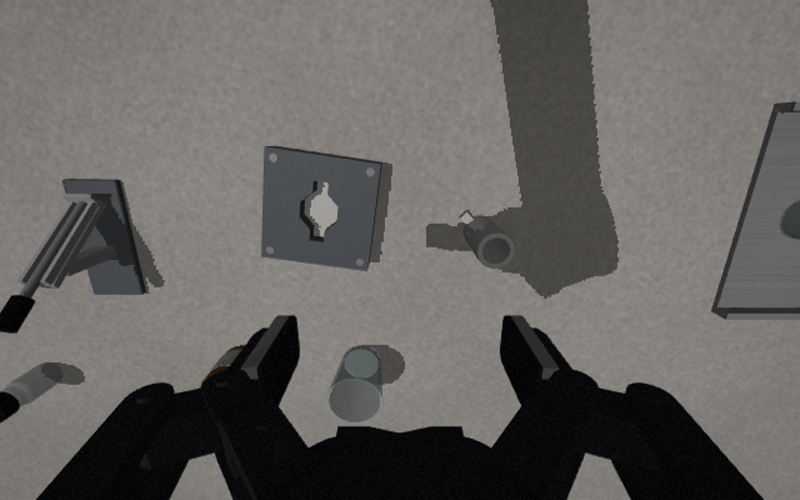

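The wrist view shows the stand at about (322,208) and the cup mouth at (495,249), with a lug near (466,217). I enlarge both.

```bash
python3 - <<'E'
import cv2,numpy as np
im=cv2.imread("pics/raw_w1.png")[112:222,200:430]
im=np.clip(im.astype(float)*1.5,0,255).astype(np.uint8)
im=cv2.resize(im,None,fx=3.4,fy=3.4,interpolation=cv2.INTER_CUBIC);print(im.shape);cv2.imwrite("pics/c1.png",im)
E
```

```text
(374, 782, 3)
```

View pics/c1.png

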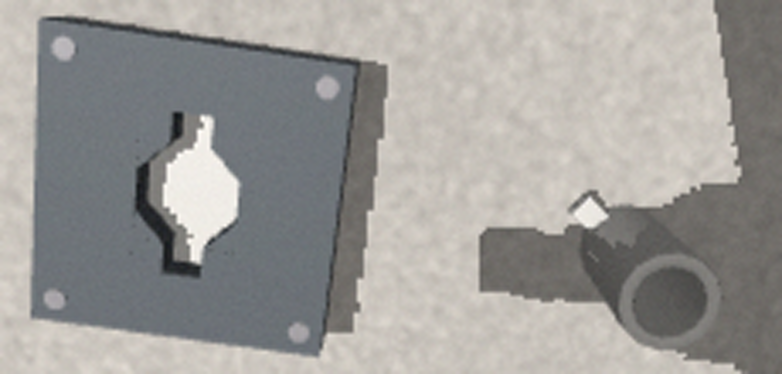

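```bash
cat > m1.py <<'E'
from h import *
c=wcal("w1.png"); q=lambda u,v,z: at_z(c,200+u/3.4-.35,112+v/3.4-.35,z)
S=np.array([q(*p,.032)for p in((63,48),(327,87),(298,332),(54,299))]); print(S, S.mean(0))
C=np.array([q(*p,.032)for p in((40,21),(357,64),(321,355),(32,318))]); print(C.mean(0))
for P in(S,C): 
    print([np.linalg.norm(P[i]-P[(i+1)%4])*1e3 for i in range(4)],[np.degrees(np.arctan2(*(P[(i+1)%4]-P[i])[[1,0]])) for i in range(4)])
a,b=q(194,112,.032),q(182,277,.032); print("slot",a,b,np.linalg.norm(a-b),np.degrees(np.arctan2(*(b-a)[[1,0]])),(a+b)/2)
m=q(669,301,.08); print("cup",m,np.linalg.norm(q(619,301,.08)-q(719,301,.08)))
L=np.array([q(*p,.018)for p in((590,192),(608,212),(586,231),(571,211),(589,212))]); d=L-m*[1,1,0]
for e in d: print(np.linalg.norm(e[:2])*1e3,np.degrees(np.arctan2(e[1],e[0])))
E
python3 m1.py
```

```text
[[0.48778074 0.10167414 0.032     ]
 [0.50065004 0.19281405 0.032     ]
 [0.59191879 0.17979517 0.032     ]
 [0.57910274 0.08852029 0.032     ]] [0.53986307 0.14070091 0.032     ]
[0.53988131 0.14146278 0.032     ]
[np.float64(92.04402290867277), np.float64(92.19259953314159), np.float64(92.17024745060353), np.float64(92.2644654718122)] [np.float64(81.96275250891664), np.float64(-8.11809680379299), np.float64(-97.99273768743625), np.float64(171.80359844372455)]
[np.float64(109.58090747561059), np.float64(109.52535786125999), np.float64(109.91090285229909), np.float64(108.93647483899879)] [np.float64(82.69729120579535), np.float64(-7.932596504446531), np.float64(-97.61185985646023), np.float64(171.89126314605375)]
slot [0.50949241 0.14562139 0.032     ] [0.57029813 0.13720703 0.032     ] 0.061385151101348595 -7.878616825896599 [0.53989527 0.14141421 0.032     ]
cup [0.56358666 0.30578244 0.08      ] 0.03232379140049727
27.9924284646548 -146.0075941730688
17.62355933075704 -151.82159617286982
18.133814889490893 -116.50216578014026
27.45848880545718 -125.30048806346116
21.956876726075144 -134.92896501404618
```

```bash
python3 - <<'E'
from h import *
r=np.radians; R1=down(r(206)); R2=down(r(153))
x,y=.5636,.3058
ctrl.gripper_to(.07)
ctrl.move_to([x,y,.15],R1); ctrl.move_l([x,y,.039],max_speed=.12)
f0=ctrl.get_obs()["contact_force"]
ctrl.gripper_to(.02,40); o=ctrl.get_obs(); print(o["finger_gap"],o["grip_force"],o["contact_force"]-f0)
ctrl.move_l([x,y,.14],max_speed=.15)
ctrl.move_to([.5399,.1411,.14],R2); ctrl.dwell(.2)
o=ctrl.get_obs(); print(o["finger_gap"],o["tool_pos"],o["time_s"],o["contact_force"])
wsnap("w2.png",(120,30,520,330),2)
E
```

```text
0.032371306603728764 39.47876896709204 [-1.66027794 -0.45371855  6.24642142]
0.03208696027379866 [0.53989801 0.14276264 0.13960875] 6.2417 [-0.74986777 -0.55427532 -0.66956678]
```

View pics/w2.png

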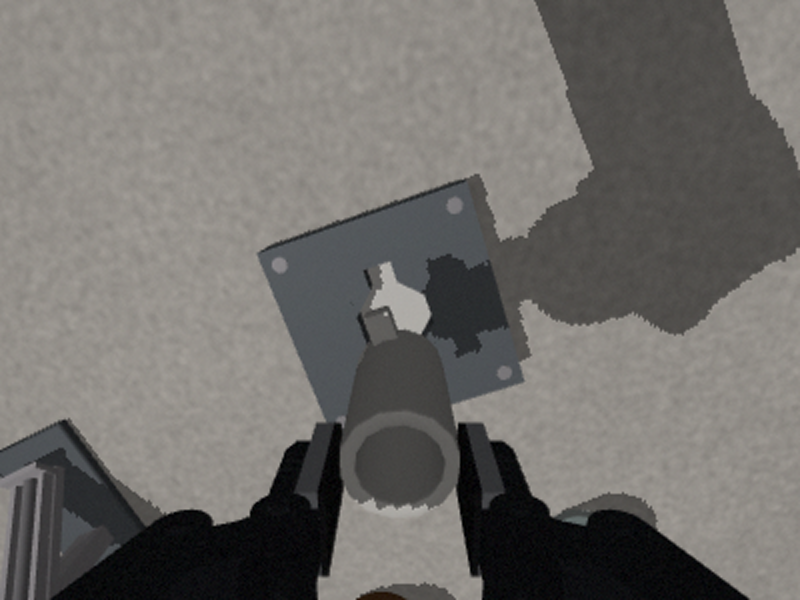

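The cup is held; its mouth is near (400,460) in the crop and its lug at (381,325) points along the slot. Three stand screws are visible at (280,265), (455,205) and (504,373). Next I compute the offset of cup from well using the same camera pose.

```bash
python3 - <<'E'
from h import *
c=wcal("w2.png"); q=lambda u,v,z: at_z(c,120+u/2-.25,30+v/2-.25,z)
a,b,d=[q(*p,.032) for p in((280,265),(455,205),(504,373))]
print("well",(a+d)/2,np.linalg.norm(a-d),np.degrees(np.arctan2(*(b-a)[[1,0]]))-90)
z=.08+.1396-.039
print("mouth",q(400,461,z),np.linalg.norm(q(340,461,z)-q(460,461,z)), "tops", q(400,411,z))
g=q(381,311,z-.062),q(381,340,z-.062); print("lug",g)
o=ctrl.get_obs();print(o["tool_pos"],o["tcp_rot"],o["time_s"])
E
```

```text
well [0.54015173 0.14082332 0.032     ] 0.1300716557440054 -8.040859619060171
mouth [0.53826292 0.14416904 0.1806    ] 0.031910855384475655 tops [0.52525704 0.15070093 0.1806    ]
lug (array([0.51305474, 0.14933053, 0.1186    ]), array([0.52273529, 0.14434191, 0.1186    ]))
[0.5399064  0.1424439  0.13967091] [[-8.92147805e-01  4.51743437e-01 -4.00063580e-04]
 [ 4.51743399e-01  8.92147895e-01  1.87536006e-04]
 [ 4.41634041e-04 -1.34162454e-05 -9.99999902e-01]] 6.2917
```

```bash
python3 - <<'E'
from h import *
W=np.array([.5400,.1410])
ctrl.dwell(.3); o=ctrl.get_obs(); e=W-o["tool_pos"][:2]; print(e)
R=down(np.radians(153)); f0=o["contact_force"]
ctrl.move_l([*W,.095],R,.1); ctrl.dwell(.3); p=ctrl.get_obs()["tool_pos"]; print(p); e=W-p[:2]
f0=ctrl.get_obs()["contact_force"]
for z in(.082,.075,.069,.065,.061,.057,.054,.053):
    ctrl.move_l([*(W+e),z],R,.04); o=ctrl.get_obs(); f=o["contact_force"]-f0
    print(z,o["tool_pos"],f.round(1),o["time_s"])
    if f[2]>12: break
E
```

```text
[ 3.07984890e-05 -2.43318446e-04]
[0.54034218 0.1411353  0.0955403 ]
0.082 [0.5394422  0.14076789 0.08160734] [-0.7  0.7  0.6] 7.9667
0.075 [0.53937494 0.1407906  0.07462886] [-0.6 -0.8  0.6] 8.2917
0.069 [0.53938853 0.14077741 0.06865706] [-1.2  0.4  0.2] 8.5917
0.065 [0.53941266 0.14080125 0.06470824] [-1.8 -0.1  0.8] 8.8417
0.061 [0.53939441 0.14078961 0.06068173] [-0.1  0.5  0.6] 9.0917
0.057 [0.53941848 0.14078081 0.05669325] [-0.4 -0.1  0.5] 9.3417
0.054 [0.54002315 0.1410363  0.05413533] [0.2 1.1 1.9] 9.5917
0.053 [0.54048673 0.14093724 0.05401529] [-1.6  0.   6.5] 9.8417
```

```bash
python3 - <<'E'
from h import *
ctrl.gripper_to(.07); ctrl.move_l([.5400,.1410,.15],down(np.radians(153)),.2)
ctrl.move_to([.52,-.33,.26],down(np.pi)); ctrl.dwell(.4)
wsnap("w3.png"); snap("side","s3.png")
o=ctrl.get_obs(); print(o["tool_pos"],o["time_s"])
im=cv2.imread("pics/raw_w3.png"); s=cv2.imread("pics/raw_s3.png")
c=wcal("w3.png"); u,v=proj(c,[.52,-.34,.05]).astype(int); print(u,v)
x0,y0=max(0,u-67),max(0,v-75)
a=cv2.resize(im[y0:y0+150,x0:x0+133],None,fx=3,fy=3,interpolation=cv2.INTER_CUBIC)
b=cv2.resize(s[280:380,335:435],None,fx=4,fy=4,interpolation=cv2.INTER_CUBIC)
s2=cv2.resize(s[110:210,270:340],None,fx=2,fy=2)
out=np.zeros((600,800,3),np.uint8); out[:a.shape[0],:a.shape[1]]=a; out[:400,400:800]=b; out[400:600,660:800]=s2
cv2.imwrite("pics/c3.png",out); print(x0,y0)
ax=lambda t,yw:np.array([np.sin(t)*np.cos(yw),np.sin(t)*np.sin(yw),np.cos(t)])
for t in(40,30,20,10):
    z=-ax(np.radians(t),.07)
    for s in(1,-1):
        y=s*np.array([-np.sin(.07),np.cos(.07),0]); R=np.stack([np.cross(y,z),y,z],1)
        print(t,s,ctrl.inverse_kinematics([.56,-.34,.11],R))
E
```

```text
[ 0.52005468 -0.32990324  0.26005618] 13.1917
311 168
244 93
40 1 [0.14119252 0.91494191 0.40580129 1.19788663 0.03567227 1.68164774
 2.13250763]
40 -1 [-0.11761766  1.11445563  1.04619588  1.2195368  -0.37873862  1.72034856
 -0.6500173 ]
30 1 [ 0.14379164  0.81262146  0.40860876  1.3206029  -0.01904866  1.50481889
  2.14746329]
30 -1 [-0.13987936  1.01585152  1.04026221  1.34193209 -0.43992193  1.56660294
 -0.63274093]
20 1 [ 0.15520031  0.71381144  0.4057113   1.44529827 -0.07555551  1.32347646
  2.17879759]
20 -1 [-0.15681501  0.91708832  1.03338366  1.46652333 -0.50559756  1.40876176
 -0.59528612]
10 1 [ 0.17974754  0.62105238  0.39360162  1.56983725 -0.14102164  1.1390552
  2.23154354]
10 -1 [-0.1648182   0.81931531  1.02228576  1.59125039 -0.58242392  1.2493855
 -0.5333533 ]
```

View pics/c3.png

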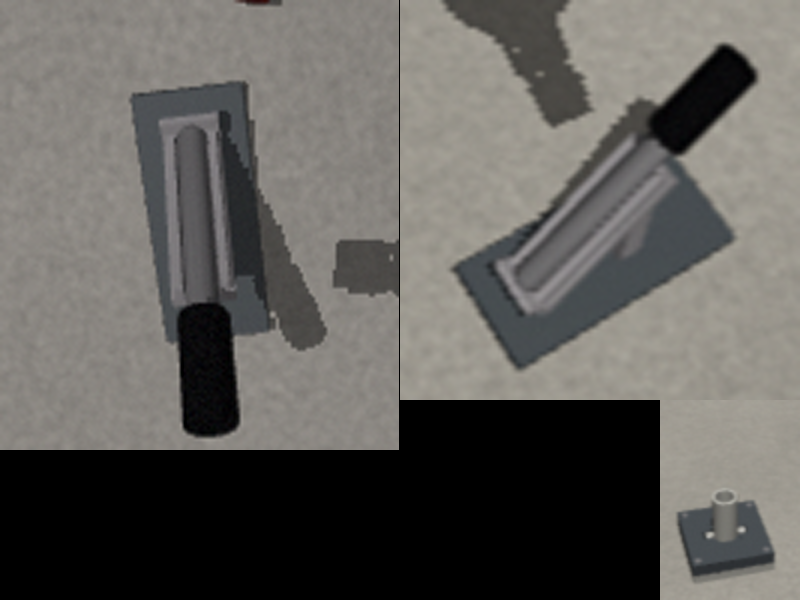

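The wrist part of the composite shows the thick sensor in its rest, head centre at about (207,370). In the side part the head centre is at about (705,98). The side inset shows the cup seated in the stand. I triangulate the head centre and get the rest's yaw.

```bash
python3 - <<'E'
from h import *
cw=wcal("w3.png"); cs=get_calibration("side")
def cen(fn,x0,y0,x1,y1):
    im=cv2.imread(fn)[y0:y1,x0:x1].max(2); n,l,st,c=cv2.connectedComponentsWithStats((im<38).astype(np.uint8)); i=1+st[1:,4].argmax(); print(st[i],c[i]); return c[i]+[x0,y0]
a=cen("pics/raw_w3.png",290,185,335,245); b=cen("pics/raw_s3.png",392,285,435,325)
print((a-[244,93])*3,(b-[335,280])*4+[400,0])
def tri(A,B):
    (o1,d1),(o2,d2)=A,B; t=np.linalg.lstsq(np.stack([d1,-d2],1),o2-o1,rcond=None)[0]; p,q=o1+t[0]*d1,o2+t[1]*d2; return (p+q)/2,np.linalg.norm(p-q)
w=lambda u,v:ray(cw,244+u/3,93+v/3); s=lambda u,v:ray(cs,335+(u-400)/4,280+v/4)
print("head",tri(ray(cw,*a),ray(cs,*b)))
wz=lambda u,v,z:at_z(cw,244+u/3-.33,93+v/3-.33,z)
P=np.array([wz(*p,.008) for p in((132,96),(245,83),(270,330),(168,341))]); print(P)
print([np.linalg.norm(P[i]-P[(i+1)%4])*1e3 for i in range(4)],[np.degrees(np.arctan2(*(P[j]-P[i])[[1,0]])) for i,j in((0,3),(1,2),(0,1))])
h=tri(ray(cw,*a),ray(cs,*b))[0]
# predicted axis in both images
yaw=np.mean([np.arctan2(*(P[j]-P[i])[[1,0]]) for i,j in((0,3),(1,2))]); t=np.radians(40)
d=np.array([np.sin(t)*np.cos(yaw),np.sin(t)*np.sin(yaw),np.cos(t)]); print(np.degrees(yaw),d)
for L in(-130,-25,25): X=h+d*L/1e3; print(L,X,(proj(cw,X)-[244,93])*3,(proj(cs,X)-[335,280])*4+[400,0])
E
```

```text
[ 13   9  21  44 755] [22.64900662 30.82913907]
[  5   7  27  26 328] [17.80182927 19.64329268]
[205.94701987 368.48741722] [699.20731707  98.57317073]
head (array([ 0.56120425, -0.33736766,  0.12051875]), np.float64(0.002134397604382168))
[[ 0.46275026 -0.37628884  0.008     ]
 [ 0.45647778 -0.3211125   0.008     ]
 [ 0.58307664 -0.30660265  0.008     ]
 [ 0.58943149 -0.36107571  0.008     ]]
[np.float64(55.531722460806606), np.float64(127.42765308551473), np.float64(54.84248465007122), np.float64(127.59143847268537)] [np.float64(6.847846652798045), np.float64(6.538298624833531), np.float64(96.48557448899275)]
6.693072638815787 [0.63840685 0.07491732 0.76604444]
-130 [ 0.47821136 -0.34710691  0.02093298] [189.9635991  129.88425923] [523.31093195 280.0903935 ]
-25 [ 0.54524408 -0.33924059  0.10136764] [202.73767585 313.15564847] [665.45249447 134.59252693]
25 [ 0.57716442 -0.33549473  0.13966986] [210.38653793 422.89489681] [738.39742701  59.92518914]
```

```bash
python3 - <<'E'
from h import *
h=np.array([.5612,-.3374,.1205]); d=np.array([.6384,.0749,.7660]); yw=np.radians(6.7)
z=-d/np.linalg.norm(d); y=np.array([-np.sin(yw),np.cos(yw),0]); R=np.stack([np.cross(y,z),y,z],1)
T=h-d*.0187
ctrl.gripper_to(.06)
ctrl.move_to(T+d*.11,R); ctrl.dwell(.2); ctrl.move_l(T,R,.12); ctrl.dwell(.2)
o=ctrl.get_obs(); print(T-o["tool_pos"],o["contact_force"])
ctrl.gripper_to(.01,45); o=ctrl.get_obs(); print(o["finger_gap"],o["grip_force"],o["contact_force"])
ctrl.move_l(T+[0,0,.03],R,.06); print(ctrl.get_obs()["contact_force"])
ctrl.move_l(T+[0,0,.17],R,.2)
ctrl.move_to([.540,.141,.275],down(np.pi)); ctrl.dwell(.4)
o=ctrl.get_obs(); print(o["finger_gap"],o["tool_pos"],o["contact_force"],o["time_s"])
wsnap("w4.png"); snap("side","s4.png")
c=get_calibration("side"); print(proj(c,[.54,.141,.164]),proj(c,[.54,.141,.094]),proj(wcal("w4.png"),[.54,.141,.164]),proj(wcal("w4.png"),[.54,.141,.094]))
a=cv2.imread("pics/raw_w4.png")[60:360,220:420]; b=cv2.imread("pics/raw_s4.png")[50:200,250:350]
cv2.imwrite("pics/c4.png",np.hstack([cv2.resize(a,(400,600)),cv2.resize(b,(400,600),interpolation=cv2.INTER_CUBIC)]))
E
```

```text
[-5.99860726e-04  5.54256194e-06 -3.14265587e-04] [-0.8690603  -0.27419155 -0.34435492]
0.019737776307597415 43.91742289066315 [ 0.72358093 -0.76341206  1.08568651]
[ 0.1463593   0.63950367 -0.51784289]
0.02034814444858444 [0.5401284  0.1407534  0.27488037] [-0.79724626  0.40577861 -1.14246119] 19.7417
[301.51491394 135.5185968 ] [302.09975922 157.56178119] [319.55561498 187.9861364 ] [319.5272729  173.56938096]
```

View pics/c4.png

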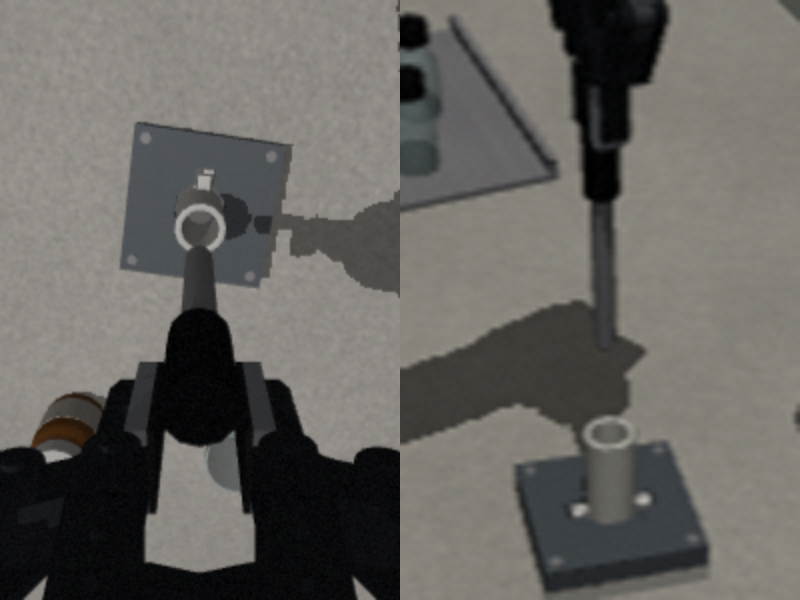

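The cup is seated with both lugs in the slots. The shaft foot is at raw side pixel (301,136) and wrist pixel (319,185). The cup mouth is at (302,158) and (320,174). All match the predictions for x,y = (0.540, 0.141), so I can lower the sensor.

```bash
python3 - <<'E'
from h import *
R=down(np.pi); P=[.540,.141]
ctrl.move_l([*P,.21],R,.1); f0=ctrl.get_obs()["contact_force"]
for z in [.18,.155,.142]+list(np.arange(.139,.1245,-.0015)):
    ctrl.move_l([*P,z],R,.05 if z>.14 else .02); o=ctrl.get_obs(); f=o["contact_force"]-f0
    print(round(z,4),o["tool_pos"].round(4),f.round(1))
    if f[2]>4 or np.hypot(*f[:2])>8: break
print(o["time_s"],o["finger_gap"])
E
```

```text
0.18 [0.5402 0.141  0.1801] [-0.8 -0.2  0.6]
0.155 [0.5401 0.141  0.1549] [ 0.  -0.  -0.4]
0.142 [0.5397 0.1409 0.1416] [-0.7  0.7  0.3]
0.139 [0.54  0.141 0.139] [-1.1  0.2 -0.1]
0.1375 [0.5399 0.141  0.1375] [-0.3 -0.6  0.1]
0.136 [0.5399 0.141  0.1359] [ 0.4  0.5 -0.2]
0.1345 [0.5399 0.141  0.1344] [ 0.   0.4 -0.4]
0.133 [0.5399 0.141  0.1329] [-0.9  0.1  0.3]
0.1315 [0.5399 0.141  0.1314] [-1.1 -0.4 -2.1]
0.13 [0.5408 0.1412 0.1308] [-0.1 -0.5  4.1]
24.25 0.01992976154651701
```

Contact with the cup floor came at TCP z of about 0.131, the expected height. Next I release, retreat and check.

```bash
python3 - <<'E'
from h import *
R=down(np.pi)
ctrl.gripper_to(.05); ctrl.dwell(.2); ctrl.move_l([.540,.141,.26],R,.12)
ctrl.move_to([.48,.30,.30],R); ctrl.dwell(.4)
snap("side","s5.png"); snap("top","t5.png"); wsnap("w5.png")
a=cv2.imread("pics/raw_s5.png")[90:290,240:440]; b=cv2.imread("pics/raw_w5.png")
cv2.imwrite("pics/c5.png",np.hstack([cv2.resize(a,(400,400),interpolation=cv2.INTER_CUBIC),cv2.resize(b[:,0:400],(400,400))]))
print(ctrl.get_obs()["time_s"])
E
```

```text
27.3667
```

View pics/c5.png

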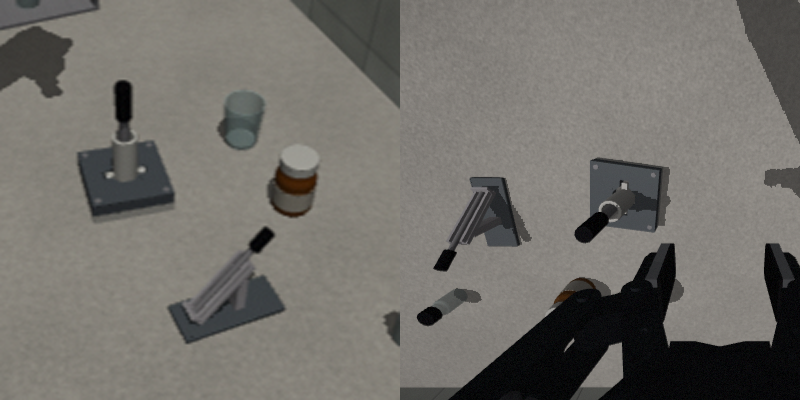

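The sensor stands upright in the seated cup at crop (123,110). The probe, beaker and jar are undisturbed and the gripper is clear, so I hand in.

```bash
python3 -c "
from plant import ctrl
print(ctrl.close_job())"
```

```text
the job is handed in; nothing more can be done
None
```

The cup is fully seated with both lugs in the key slots, the thick sensor stands upright in it after a gentle lowering, the probe and glassware were left alone, and the job was handed in at about 27 s.

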